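Trace the lighting pad from dim to bright

ROBOT

A 7-joint arm with a two-finger parallel gripper is mounted at the origin on the work surface. World frame = base frame: x ahead of the robot, y to its left, z up, the work surface at z = 0. Lengths are in m, angles in rad, forces in N, time in s.
With the tool pointing down it reaches from about 0.4 to 0.75 m from the base axis. Payload 19.5 kg.
Tool frame: the origin (TCP) lies midway between the tips of the shut fingers; the grasp point (between the pads) lies 19 mm behind it; z points along the fingers, y is the line along which they close (so a half turn about z gives the same grasp; the last joint's range is limited). The gripper opens to 85 mm and grips with 20 to 120 N. Pads are 22 mm wide; open, the fingers measure 114 mm over their backs; the gripper's body (76 mm by 85 mm) begins 54 mm behind the grasp point. The pads swing forward as they close: fully open they stand 13 mm farther back than shut.
Start: joints at [-1.329, 0.707, -0.028, 1.485, 0.022, 0.951, -0.075], TCP at [0.161, 0.552, 0.231] pointing down, gripper open.
Joint ranges: [-2.71, 2.71], [-0.32, 2.16], [-1.57, 1.52], [0, 2.45], [-1.46, 4.6], [0, 2.02], [-2.83, 2.83]. Speed limits (rad/s): [1.89, 1.89, 2.57, 2.57, 3.01, 3.01, 3.01].

INTERFACE

Orientations are given as a unit quaternion [x, y, z, w].
In Python, from rig import get_state, capture, calibration, close_job gives the robot as it stands.
- The arm moves only by the tool drive_tool, never from a script. Its argument "moves" is a list of rows, each a list of 5 numbers: the closure, from 0 (fully open) to 1 (shut), then the shift along the world's x, y, z in m, then the turn about the world's z in degrees. In form: [[fingers, x, y, z, spin], ...]. A call has 1 to 8 rows; each row shifts and turns the commanded pose from where the row before left it; what a row does not reach is not made up. A row lasts 1/10 s, in which the tool goes at most 50 mm and 8.59 degrees, less where a joint would pass 70% of its speed; a pose out of reach is approached as far as the arm can. A call with a gripper value outside its range is refused whole. The fingers move at their own pace and stop on an object; "force" is the grip in N (left out, the last holds). Time passes only in rows, so rows that do not move let the fingers close. It gives the time, the measured TCP pose, the force, the opening and the grip force at its end, in the units of the state.
- get_state(): the state, without advancing time (a new reading comes with each control period).
- capture(name): name is "scene" or "top" or "wrist"; returns the picture (384x512x3 uint8, red, green, blue); there is no depth.
- calibration(name): a dict with "fov_y" (degrees; the focal length in pixels is half the picture's height over the tangent of half this angle, whatever the lens; pixels are square), "cx", "cy" (the principal point, pixels), "k1" (the pictures are not rectified: a ray, as slopes to the right and down, at radius r is drawn at 1 + k1 r^2 times it, then the intrinsics apply), "cam_to_world" (4x4, takes a point from camera to world coordinates); the wrist camera has in their place "T_tool_cam" (4x4, takes a point from camera to tool coordinates, whose origin is the TCP and whose axes are the flange's). Camera axes: x right, y down, z forward; pixel columns grow to the right and rows downward; lengths in m; the calibration is good to about 2 mm. A picture is of the moment at which its call begins: read the wrist's pose just before it. calibration takes no time and is no camera call.
- close_job(): hands the job in; it is judged then, once.
The state is a dict: "time_s": time; "q": joint angles; "joint_vel": joint speeds; "tau": joint torques, N m; "tcp_pos": TCP position; "tcp_rot": TCP orientation; "force": force on the tool from outside, world axes, zero at the start; "ft_torque": the same for the moment, N m; "opening": opening from 0.0 (shut) to 1.0 (fully open); "finger_force": force on a finger pad.
Only numpy, scipy, OpenCV 4.12 (cv2) and the standard library are available. Lean on these libraries where they do the work, as an engineer would, in place of code of your own. Each camera call takes 0.05 s, during which the arm holds its last target. There are 200 camera calls.

TASK

Bring the office lights up to full: with closed fingertips follow the curved row of six metal domes on the round black lighting pad, lightly pressing each one in turn from the smallest to the largest, one at a time (lifting clear between domes is fine). Finish with the fingertips still resting on the largest dome, holding it lightly pressed down. Press gently, pick nothing up, and leave the wooden stamp standing on the pad and the things around it where they are.

Things in the scene. Friction and masses are not known exactly. Their poses are not given: they have to be found in the camera images.
- console: black round lighting control pad, a disc 210 mm in diameter and 22 mm high, fixed to the desk. Origin: centre of its underside; z up. Its flat top carries six metal domes on an arc of radius 73 mm about its centre, at -80, -48, -16, 16, 48 and 80 degrees from its x axis towards its y axis (seen from above, anticlockwise from smallest to largest); neighbours are 40 mm apart, centre to centre. The pad may be turned any way on the desk.
- mark1_top (a point): centre of the top of the first dome, 12 mm in diameter (the smallest); untouched it stands 8 mm above the pad's top, 30 mm above the desk; moves down with the dome
- mark2_top (a point): centre of the top of the second dome, 15 mm in diameter; untouched it stands 8 mm above the pad's top, 30 mm above the desk; moves down with the dome
- mark3_top (a point): centre of the top of the third dome, 18 mm in diameter; untouched it stands 8 mm above the pad's top, 30 mm above the desk; moves down with the dome
- mark4_top (a point): centre of the top of the fourth dome, 21 mm in diameter; untouched it stands 8 mm above the pad's top, 30 mm above the desk; moves down with the dome
- mark5_top (a point): centre of the top of the fifth dome, 24 mm in diameter; untouched it stands 8 mm above the pad's top, 30 mm above the desk; moves down with the dome
- mark6_top (a point): centre of the top of the sixth dome, 27 mm in diameter (the largest); untouched it stands 8 mm above the pad's top, 30 mm above the desk; moves down with the dome
- mark1 (a joint): how far the first dome is pushed down, m: 0 untouched, 0.006 at its stop. A light spring, 1 N per mm; the touch counts from 1 mm down. Flanks are steep up to 4 mm above the pad, then rounded
- mark2 (a joint): how far the second dome is pushed down, m: 0 untouched, 0.006 at its stop. A light spring, 1 N per mm; the touch counts from 1 mm down. Flanks are steep up to 4 mm above the pad, then rounded
- mark3 (a joint): how far the third dome is pushed down, m: 0 untouched, 0.006 at its stop. A light spring, 1 N per mm; the touch counts from 1 mm down. Flanks are steep up to 4 mm above the pad, then rounded
- mark4 (a joint): how far the fourth dome is pushed down, m: 0 untouched, 0.006 at its stop. A light spring, 1 N per mm; the touch counts from 1 mm down. Flanks are steep up to 4 mm above the pad, then rounded
- mark5 (a joint): how far the fifth dome is pushed down, m: 0 untouched, 0.006 at its stop. A light spring, 1 N per mm; the touch counts from 1 mm down. Flanks are steep up to 4 mm above the pad, then rounded
- mark6 (a joint): how far the sixth dome is pushed down, m: 0 untouched, 0.006 at its stop. A light spring, 1 N per mm; the touch counts from 1 mm down. Flanks are steep up to 4 mm above the pad, then rounded
- stamp: small turned-wood ink stamp standing loose near the middle of the pad, 28 mm wide, 46 mm tall; origin at the centre of its underside. Bystander
- powerbank: white power bank lying on the desk, 65 x 105 x 18 mm, loose; origin at the centre of its underside. Bystander
- mouse: black computer mouse, 105 x 60 x 34 mm, loose; origin at the centre of its underside. Bystander
- tumbler: lidded clear drink tumbler, 84 mm across the lid, 136 mm tall, loose; origin at the centre of its underside. Bystander
Mind the look-alikes: they are no part of the job. Several things have the shape of the console; the one meant has the colours described above.

How it is judged:
On the way, in this order (a step that is already met when the one before it is completed fails the run):
1. the first dome (smallest) is pushed down at least 1 mm by the fingertips (value of joint mark1 above 0.001 m and contact force between the fingers and console above 0.3 N), for 0.1 s.
2. the second dome is pushed down at least 1 mm by the fingertips (value of joint mark2 above 0.001 m and contact force between the fingers and console above 0.3 N), for 0.1 s.
3. the third dome is pushed down at least 1 mm by the fingertips (value of joint mark3 above 0.001 m and contact force between the fingers and console above 0.3 N), for 0.1 s.
4. the fourth dome is pushed down at least 1 mm by the fingertips (value of joint mark4 above 0.001 m and contact force between the fingers and console above 0.3 N), for 0.1 s.
5. the fifth dome is pushed down at least 1 mm by the fingertips (value of joint mark5 above 0.001 m and contact force between the fingers and console above 0.3 N), for 0.1 s.
6. the sixth dome (largest) is pushed down at least 1 mm by the fingertips (value of joint mark6 above 0.001 m and contact force between the fingers and console above 0.3 N), for 0.1 s.
At the end, for the whole second after the job is handed in: The fingertips rest on the largest dome and hold it at least 1 mm down with 0.3 to 15 N; the five others are up (less than 0.7 mm down); the stamp and the tumbler stand upright; stamp, power bank, mouse and tumbler are within 12 mm of where they began (all of step 6 and contact force between the arm and console below 15 N and value of joint each of mark1, mark2, mark3, mark4, mark5 below 0.0007 m and distance of each of stamp, powerbank, mouse, tumbler from where it was at the start of the episode below 0.012 m and angle between each of stamp, tumbler's own z axis and vertical below 0.1 rad); the arm keeps its last pose, push and grip.
It fails at once if two neighbouring domes are down by 1 mm or more at once (value of joint each of mark1, mark2 above 0.001 m or value of joint each of mark2, mark3 above 0.001 m or value of joint each of mark3, mark4 above 0.001 m or value of joint each of mark4, mark5 above 0.001 m or value of joint each of mark5, mark6 above 0.001 m).
It fails at once if the robot presses the lighting pad or its domes with more than 15 N (contact force between any of the fingers, the arm and console above 15 N).
It fails at once if the stamp, power bank, mouse or tumbler is moved or lifted by more than 12 mm (distance of any of stamp, powerbank, mouse, tumbler from where it was at the start of the episode above 0.012 m).
It fails at once if the stamp or the tumbler is tipped by more than 0.3 rad (angle between any of stamp, tumbler's own z axis and vertical above 0.3 rad).
It also fails if it takes over 51 s, if anything falls off the work surface, if the arm or the gripper's body presses on something with over 40 N, if the wrist force passes 120 N, or if a joint passes its speed limit or range.

## Working session

There is one attempt and no reset: what is moved stays moved. The work goes in short steps, Python scripts to look and compute and a tool call to move; the robot and the scene stay as the last step left them, time stands still between calls to the robot, and variables do not carry over. Pictures are saved under pics/ and viewed, at most 10 in all, crops included, and the job is handed in when it is done.

Besides the shell and the picture viewer there is one more tool, called after "Request:" as name([rows], argument=value, ...), one row to a line, values as JSON. drive_tool: Moves the arm, as the interface text tells. Its arguments: {"type":"object","properties":{"moves":{"type":"array","items":{"type":"array","items":{"type":"number"}}},"force":{"type":"number"}},"required":["moves"]}

```bash
mkdir -p pics; python3 - <<'E'
from rig import *
import cv2,numpy as np
for n in ["scene","top"]:
    cv2.imwrite(f"pics/{n}0.png",capture(n)[:,:,::-1]); print(n,calibration(n))
print(calibration("wrist")); print(get_state())
a=[cv2.imread(f"pics/{n}0.png") for n in("scene","top")]
E
```

```text
scene {'fov_y': 52.44687836439426, 'cx': 255.58401682853506, 'cy': 188.15861794054766, 'k1': -0.09348202295391397, 'cam_to_world': array([[ 0.72651069,  0.45996355, -0.5105054 ,  0.97789984],
       [ 0.68711368, -0.47811455,  0.54706605, -0.53729247],
       [ 0.00755038, -0.74822457, -0.66340258,  0.69230064],
       [ 0.        ,  0.        ,  0.        ,  1.        ]])}
top {'fov_y': 53.822128319183506, 'cx': 255.35519972555778, 'cy': 194.9784825280026, 'k1': 0.017876500226855444, 'cam_to_world': array([[-0.02889753, -0.99349289,  0.11016719,  0.39088066],
       [-0.99936072,  0.031036  ,  0.01774566, -0.01656288],
       [-0.02104934, -0.10958396, -0.99375464,  1.00691709],
       [ 0.        ,  0.        ,  0.        ,  1.        ]])}
{'fov_y': 71.11204474067141, 'cx': 253.33497958190148, 'cy': 195.46946979122632, 'k1': 0.007914494339151252, 'T_tool_cam': array([[ 3.76632058e-04, -9.58537722e-01, -2.84965424e-01,
         7.25761768e-02],
       [ 9.99999186e-01,  7.08422151e-04, -1.06124315e-03,
        -1.53073511e-04],
       [ 1.21911741e-03, -2.84964792e-01,  9.58537209e-01,
        -1.41784632e-01],
       [ 0.00000000e+00,  0.00000000e+00,  0.00000000e+00,
         1.00000000e+00]])}
{'time_s': 0.1, 'q': array([-1.3287154 ,  0.70699694, -0.02764683,  1.48492516,  0.02199871,
        0.95089622, -0.07550645]), 'joint_vel': array([ 0.00094065, -0.00124486, -0.00134467, -0.00056037,  0.00195997,
       -0.00033675,  0.00101245]), 'tau': array([ 1.39929543e-03, -8.84285402e+01,  1.23669840e+00, -2.36444092e+01,
        1.70981325e-02,  5.14907646e-03,  5.22704493e-07]), 'tcp_pos': array([0.16091533, 0.55179424, 0.23090548]), 'tcp_rot': array([ 1.41407750e-01,  9.89951329e-01, -4.57675460e-04, -6.22418364e-05]), 'force': array([ 0.04262207, -0.22127947,  0.73978298]), 'ft_torque': array([-0.02644001, -0.0506    ,  0.03718489]), 'finger_force': 0.0, 'opening': 0.9987299389443803}
```

View pics/top0.png

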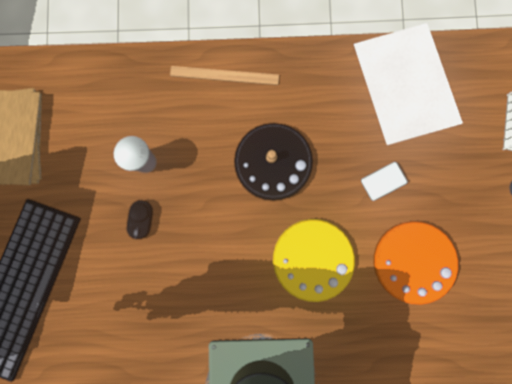

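View pics/scene0.png

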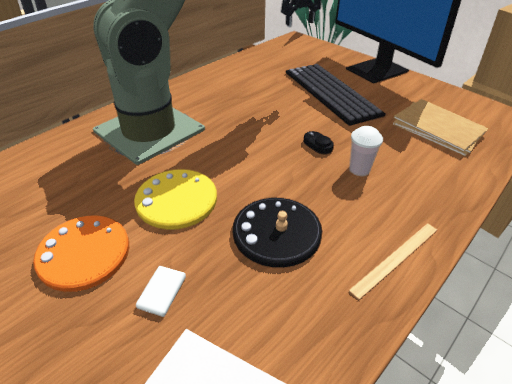

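Candidates in the top picture are the black pad (273,161), the yellow pad (314,260) and the orange pad (417,262). By the description it is the black one. Its domes run from the smallest at (246,165) to the largest at (301,165), with the stamp at (271,156). The tumbler is at (132,154), the mouse at (140,219) and the power bank at (384,181).

```bash
cat > h.py <<'E'
import numpy as np,cv2
from rig import *
def project(P,cal,T):
    c=np.linalg.inv(T); p=np.atleast_2d(P)@c[:3,:3].T+c[:3,3]
    s=p[:,:2]/p[:,2:]; r=(s**2).sum(1,keepdims=True); f=192/np.tan(np.radians(cal["fov_y"]/2))
    return s*(1+cal["k1"]*r)*f+[cal["cx"],cal["cy"]]
def domes(v,z=.030):
    a=v[2]+np.radians([-80,-48,-16,16,48,80])
    return np.c_[v[0]+.073*np.cos(a),v[1]+.073*np.sin(a),np.full(6,z)]
def refine(img,guess,r=6,thr=110):
    g=img.min(2).astype(float); out=[]
    for u,v in guess:
        u0,v0=int(round(u)),int(round(v)); w=g[v0-r:v0+r+1,u0-r:u0+r+1]
        w=np.clip(w-thr,0,None); yy,xx=np.mgrid[-r:r+1,-r:r+1]
        out.append([u0+(w*xx).sum()/w.sum(),v0+(w*yy).sum()/w.sum()])
    return np.array(out)
E
python3 - <<'E'
from h import *
from scipy.optimize import least_squares
G={"top":[(246,165),(252,179),(265,187),(280,187),(293,179),(301,165)],
"scene":[(294,208),(279,205),(263,207),(250,214),(246,226),(251,239)]}
obs={}
for n,g in G.items():
    im=cv2.imread(f"pics/{n}0.png"); obs[n]=refine(im,g,5); print(n,obs[n].round(1).tolist())
def res(v,ns): return np.concatenate([(project(domes(v,.028),calibration(n),calibration(n)["cam_to_world"])-obs[n]).ravel() for n in ns])
for ns in (["top"],["scene"],["top","scene"]):
    s=least_squares(res,[.55,-.04,np.pi],args=(ns,)); print(ns,s.x.round(4),np.abs(s.fun).max().round(2))
print(domes(s.x).round(4))
a=cv2.resize(cv2.imread("pics/top0.png")[110:210,220:330],None,fx=4,fy=4,interpolation=cv2.INTER_CUBIC)
cv2.imwrite("pics/crop.png",a)
E
```

```text
top [[245.4, 164.7], [251.8, 178.5], [264.8, 186.6], [280.2, 186.8], [293.3, 178.8], [300.1, 165.2]]
scene [[293.6, 206.8], [277.9, 203.0], [261.9, 205.4], [250.1, 213.5], [245.9, 225.3], [251.3, 237.9]]
['top'] [ 0.5899 -0.0473  3.1005] 0.07
['scene'] [ 0.5909 -0.0474  3.1044] 0.09
['top', 'scene'] [ 0.5903 -0.0472  3.1026] 0.24
[[ 0.5805  0.0251  0.03  ]
 [ 0.5436  0.0089  0.03  ]
 [ 0.521  -0.0244  0.03  ]
 [ 0.5194 -0.0646  0.03  ]
 [ 0.5394 -0.0995  0.03  ]
 [ 0.5749 -0.1186  0.03  ]]
```

View pics/crop.png

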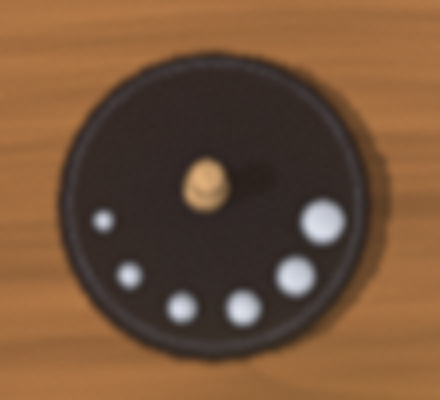

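The crop shows the black pad with six domes growing from left (100,220) to right (323,221), with the stamp at (205,185). Both cameras agree within 1 mm. I'll close the fingers and move above dome 1.

Request:
drive_tool([
  [1,0.01,-0.012,0,0],
  [1,0.02,-0.025,0,0],
  [1,0.026,-0.033,0,0],
  [1,0.026,-0.033,0,0],
  [1,0.026,-0.033,0,0],
  [1,0.026,-0.033,0,0],
  [1,0.026,-0.033,0,0],
  [1,0.026,-0.033,0,0],
], force=30)

```text
time_s: 0.9
tcp_pos: [0.3477, 0.3155, 0.2312]
tcp_rot: [0.141, 0.99, -0.0, -0.0]
force: [0.7, 0.6, -0.5]
opening: 0.005
finger_force: 0.0
```

Request:
drive_tool([
  [1,0.026,-0.033,0,0],
  [1,0.026,-0.033,0,0],
  [1,0.026,-0.033,0,0],
  [1,0.026,-0.033,0,0],
  [1,0.026,-0.033,0,0],
  [1,0.026,-0.033,0,0],
  [1,0.02,-0.025,0,0],
  [1,0.01,-0.013,0,0],
])

```text
time_s: 1.7
tcp_pos: [0.5341, 0.0784, 0.2309]
tcp_rot: [0.143, 0.99, -0.0, -0.0]
force: [-0.6, 0.7, 0.1]
opening: -0.003
finger_force: 0.0
```

Request:
drive_tool([
  [1,0.02,-0.023,0,0],
  [1,0.016,-0.02,-0.02,0],
  [1,0.01,-0.01,-0.04,0],
  [1,0,0,-0.04,0],
  [1,0,0,-0.02,0],
  [1,0,0,-0.01,0],
  [1,0,0,0,0],
])

```text
time_s: 2.4
tcp_pos: [0.5786, 0.0285, 0.1006]
tcp_rot: [0.141, 0.99, -0.0, -0.001]
force: [-0.3, 0.5, 0.4]
opening: 0.001
finger_force: 0.0
```

```bash
python3 - <<'E'
from h import *
from scipy.spatial.transform import Rotation as R
s=get_state(); im=capture("wrist"); c=calibration("wrist")
T=np.eye(4); T[:3,:3]=R.from_quat(s["tcp_rot"]).as_matrix(); T[:3,3]=s["tcp_pos"]; T=T@c["T_tool_cam"]
b=im[:,:,::-1].copy()
for p in project(domes([.5903,-.0472,3.1026]),c,T): print(p.round(1)); cv2.circle(b,tuple(int(x) for x in p.round()),3,(0,0,255),-1)
t=project(s["tcp_pos"],c,T)[0]; print("tcp",s["tcp_pos"],t); cv2.drawMarker(b,tuple(int(x) for x in t),(0,255,0))
cv2.imwrite("pics/w1.png",b)
E
```

```text
[250.6 209.5]
[218.4 173.3]
[169.5 157.8]
[121.8 169.9]
[ 92.9 204.2]
[ 90.8 247. ]
tcp [0.57856078 0.0284898  0.1006337 ] [253.84913436 245.51139625]
```

View pics/w1.png

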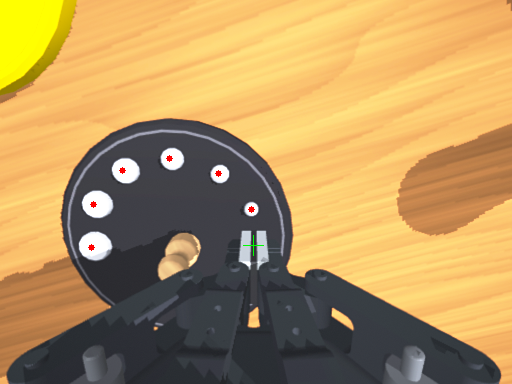

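The projected dome positions (red) sit on the real domes, so I'll press dome 1, at (0.5805, 0.0251).

Request:
drive_tool([
  [1,0.002,-0.003,-0.02,0],
  [1,0,0,-0.03,0],
  [1,0,0,-0.01,0],
  [1,0,0,-0.007,0],
  [1,0,0,-0.003,0],
  [1,0,0,-0.003,0],
  [1,0,0,0,0],
  [1,0,0,0,0],
])

```text
time_s: 3.25
tcp_pos: [0.5814, 0.0251, 0.0289]
tcp_rot: [0.141, 0.99, 0.0, 0.001]
force: [1.6, 0.3, 1.4]
opening: -0.003
finger_force: 0.6
```

Request:
drive_tool([
  [1,0,0,-0.001,0],
  [1,0,0,-0.001,0],
  [1,0,0,0,0],
  [1,0,0,0,0],
  [1,0,0,0,0],
])

```text
time_s: 3.75
tcp_pos: [0.5812, 0.025, 0.0264]
tcp_rot: [0.141, 0.99, 0.0, 0.0]
force: [2.1, 0.4, 3.1]
opening: -0.001
finger_force: 1.8
```

Depth is about 3.6 mm at 3 N. On to dome 2.

Request:
drive_tool([
  [1,0,0,0.015,0],
  [1,0,0,0,0],
  [1,-0.018,-0.008,0,0],
  [1,-0.019,-0.008,0,0],
  [1,0,0,0,0],
  [1,0,0,-0.009,0],
  [1,0,0,-0.003,0],
  [1,0,0,-0.003,0],
])

```text
time_s: 4.55
tcp_pos: [0.5442, 0.0092, 0.0258]
tcp_rot: [0.141, 0.99, -0.0, -0.0]
force: [0.3, -0.0, 4.5]
opening: -0.001
finger_force: 2.2
```

Request:
drive_tool([
  [1,0,0,0,0],
  [1,0,0,0,0],
  [1,0,0,0,0],
])

```text
time_s: 4.85
tcp_pos: [0.5442, 0.0092, 0.0264]
tcp_rot: [0.141, 0.99, 0.0, 0.0]
force: [0.7, 0.6, 3.0]
opening: -0.001
finger_force: 1.8
```

Dome 2 is pressed. Dome 3 is next.

Request:
drive_tool([
  [1,0,0,0.015,0],
  [1,0,0,0,0],
  [1,-0.011,-0.017,0,0],
  [1,-0.012,-0.016,0,0],
  [1,0,0,0,0],
  [1,0,0,-0.009,0],
  [1,0,0,-0.003,0],
  [1,0,0,-0.003,0],
])

```text
time_s: 5.65
tcp_pos: [0.5211, -0.0235, 0.0256]
tcp_rot: [0.141, 0.99, 0.0, -0.0]
force: [-1.2, -0.0, 4.8]
opening: -0.002
finger_force: 2.2
```

Request:
drive_tool([
  [1,0,0,0,0],
  [1,0,0,0,0],
  [1,0,0,0,0],
])

```text
time_s: 5.95
tcp_pos: [0.5211, -0.0236, 0.0264]
tcp_rot: [0.141, 0.99, 0.0, 0.0]
force: [-0.7, 1.9, 3.5]
opening: -0.0
finger_force: 1.8
```

Request:
drive_tool([
  [1,0,0,0.015,0],
  [1,0,0,0,0],
  [1,-0.001,-0.02,0,0],
  [1,-0.001,-0.02,0,0],
  [1,0,0,0,0],
  [1,0,0,-0.009,0],
  [1,0,0,-0.003,0],
  [1,0,0,-0.003,0],
])

```text
time_s: 6.75
tcp_pos: [0.5188, -0.0634, 0.0257]
tcp_rot: [0.141, 0.99, -0.0, -0.0]
force: [-1.8, 0.4, 4.5]
opening: 0.0
finger_force: 2.2
```

Request:
drive_tool([
  [1,0,0,0,0],
  [1,0,0,0,0],
  [1,0,0,0,0],
])

```text
time_s: 7.05
tcp_pos: [0.519, -0.0637, 0.0264]
tcp_rot: [0.141, 0.99, 0.0, 0.0]
force: [-1.6, 1.8, 3.8]
opening: -0.001
finger_force: 1.8
```

Request:
drive_tool([
  [1,0,0,0.015,0],
  [1,0,0,0,0],
  [1,0.01,-0.018,0,0],
  [1,0.01,-0.018,0,0],
  [1,0,0,0,0],
  [1,0,0,-0.009,0],
  [1,0,0,-0.003,0],
  [1,0,0,-0.003,0],
])

```text
time_s: 7.85
tcp_pos: [0.5385, -0.0994, 0.0257]
tcp_rot: [0.141, 0.99, -0.0, -0.001]
force: [-2.2, 1.0, 4.5]
opening: 0.001
finger_force: 2.2
```

Request:
drive_tool([
  [1,0,0,0,0],
  [1,0,0,0,0],
  [1,0,0,0,0],
])

```text
time_s: 8.15
tcp_pos: [0.539, -0.0997, 0.0264]
tcp_rot: [0.141, 0.99, 0.0, 0.0]
force: [-1.7, 1.7, 3.9]
opening: -0.001
finger_force: 1.8
```

Request:
drive_tool([
  [1,0,0,0.015,0],
  [1,0,0,0,0],
  [1,0.018,-0.009,0,0],
  [1,0.018,-0.009,0,0],
  [1,0,0,0,0],
  [1,0,0,-0.009,0],
  [1,0,0,-0.003,0],
  [1,0,0,-0.003,0],
])

```text
time_s: 8.95
tcp_pos: [0.5743, -0.1177, 0.0257]
tcp_rot: [0.141, 0.99, -0.0, -0.001]
force: [-3.6, 0.1, 5.1]
opening: -0.003
finger_force: 2.2
```

Request:
drive_tool([
  [1,0,0,0,0],
  [1,0,0,0,0],
  [1,0,0,0,0],
  [1,0,0,0,0],
])

```text
time_s: 9.35
tcp_pos: [0.575, -0.1179, 0.0264]
tcp_rot: [0.141, 0.99, -0.0, 0.0]
force: [-3.0, 1.6, 4.5]
opening: -0.004
finger_force: 1.8
```

```bash
python3 - <<'E'
from h import *
a=capture("scene")[:,:,::-1]; b=capture("wrist")[:,:,::-1]
a=cv2.resize(a[110:310,130:430],(600,400)); b=cv2.resize(b,(200*4//3,200))
c=np.zeros((600,600,3),np.uint8); c[:400]=a; c[400:,:266]=b
cv2.imwrite("pics/end.png",c); print(get_state()["force"],get_state()["tcp_pos"])
E
```

```text
[-2.41469077  1.86038648  3.7847507 ] [ 0.5750187  -0.11790938  0.02638096]
```

View pics/end.png

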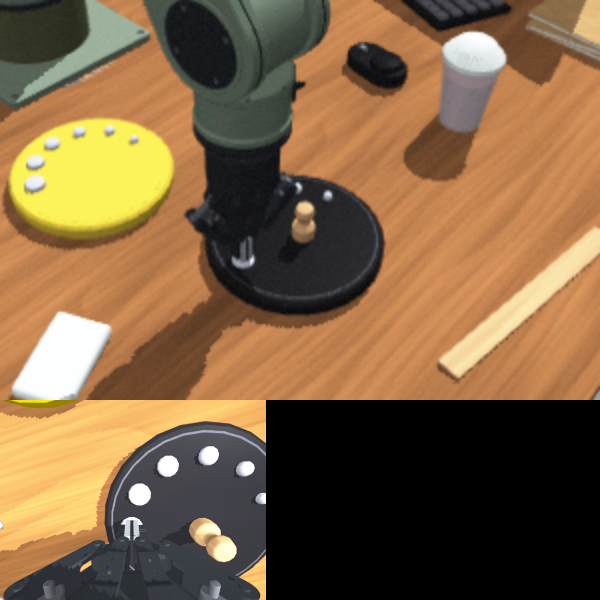

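The fingertips rest on the largest dome at (243,258). The stamp is upright at (303,222), and the power bank, mouse and tumbler are undisturbed. I'm handing in.

```bash
python3 -c "
from rig import *
print(close_job())"
```

```text
the job is handed in; nothing more can be done
None
```

I pressed all six domes in order, from smallest to largest, and handed the job in at about 9.5 s with the fingertips holding the largest dome about 3.6 mm down at roughly 4 N; the stamp and the things around it looked undisturbed in the last picture, and the hand-in returned no verdict.

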